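Put the battery in the cordless airbrush compressor

TASK

Get the airbrush compressor ready for work: slide its thumb latch aside so that the battery cover springs open, lower (do not drop) the shorter of the two battery packs into the bay until it lies flat on the bay's floor, then swing the cover shut and press it down until the latch snaps back over it. Leave the longer pack, the spray can and the paint jar where they are.

Things in the scene. Friction and masses are not known exactly. Their poses are not given: they have to be found in the camera images.
- compressor: Grey box-shaped compressor, fixed on the bench, yawed. Origin on the bench under the middle of its battery bay; at yaw 0 x points away from the robot, y to the left; z up. The box spans x -59 to 88, y -60 to 172 mm; flat deck 60 mm high. At y 60 to 172 is the pump end: round pump head, radius 40 mm, at (22, 118) and a gauge at (-35, 145), none higher than 86 mm.
- bay_floor (a point): Middle of the battery bay's floor, 10 mm above the bench, axes as the compressor's. The bay is a pocket open at the top (under the cover), inside 78 mm along x by 104 mm along y, rim 60 mm above the bench, walls 8 mm or thicker. The pack belongs here.
- pack: The shorter battery pack, black, symmetric: block 70 mm (its x) by 96 mm (its y) by 28 mm high, grip rib on top 44 mm along x, 16 mm thick along y, from 28 to 44 mm above the underside. 0.22 to 0.45 kg. Origin at the centre of its underside, z up. Lies on the bench; fits the bay either way round with its x along the compressor's x, 4 mm play on each side.
- long_pack: The longer battery pack, not wanted: the same but 134 mm along its y, too long for the bay. Same axes and origin. Leave it.
- cover (a joint): Angle of the black cover plate (90 mm hinge to free edge, 116 mm wide, 6 mm thick), rad: 0 shut, 2.0 open at its stop. Once released a spring throws it open in about 0.5 s and holds it there; shut, it lifts with 2 N at the edge. Latched it reads up to 0.03. Shutting it past the latch takes 4 to 9 N down near the free edge; push it round from behind (robot's side), then down.
- cover_hinge (a point): Middle of the cover's hinge axis, on the compressor at x -45, z 63 mm (the bay's side nearest the robot); the axis runs along the compressor's y. Axes as the compressor's. Shut, the cover (mid-thickness) reaches from here 90 mm along +x, its top 3 mm higher; opening, it rises and swings over towards the robot, to 25 degrees past upright, free edge then 145 mm above the bench.
- cover_edge (a point): Middle of the cover's free edge, on its outer face (the top when shut), 90 mm from the hinge; moves with the cover. In the cover's frame x points from hinge to free edge and z out of the outer face.
- latch (a joint): Travel of the thumb latch along the compressor's +y, m: 0 home (a spring of 2 N rising to 4 N pushes it there), 0.013 fully aside. The shut cover is let go at about 7 mm; move it 9 mm or more. Let go, it springs back. Its nose is bevelled on top: the cover coming down pushes it aside and it snaps over the cover's catch.
- latch_thumb (a point): Top of the latch's steel thumb piece, 87 mm above the bench; on the compressor at x 70, y 0 mm when home, just beyond the cover's free edge seen from the robot. It stands 21 mm above its 30 mm wide sliding base (base top 66 mm above the bench) and is 16 mm along x by 12 mm along y (the sliding direction). Axes as the compressor's.
- spray_can: Bystander: upright spray can, radius 26 mm, 170 mm tall; origin at its underside.
- paint_jar: Bystander: small paint jar, radius 27 mm, 60 mm tall; origin at its underside.
Things that resemble listed ones, but are neither listed nor needed, are in the scene too. Leave any purple, red or yellow look-alike of the pack alone.

How it is judged:
On the way, in this order (a step that is already met when the one before it is completed fails the run):
1. the latch is slid aside and the cover springs open (value of joint cover above 1.7 rad), for 0.1 s.
2. the shorter pack is lifted off the bench (height (world z) of pack above 0.05 m), for 0.1 s.
3. the shorter pack lies flat on the bay's floor, the cover still open (horizontal distance between pack and bay_floor below 0.009 m and z of pack in the frame of bay_floor below 0.004 m and angle between pack's own z axis and vertical below 0.08 rad and contact force between pack and the fingers below 0.1 N and value of joint cover above 1 rad), for 0.2 s.
At the end, for the whole second after the job is handed in: The shorter pack lies at rest flat on the bay's floor (within 9 mm of its middle, 4 mm in height, 5 degrees of level), the cover is shut (under 0.04 rad) and the latch has sprung back home (within 2 mm) so that it holds the cover (value of joint cover below 0.04 rad and value of joint latch below 0.002 m and horizontal distance between pack and bay_floor below 0.009 m and z of pack in the frame of bay_floor below 0.004 m and angle between pack's own z axis and vertical below 0.08 rad and angle between the x axis of pack and the x axis of compressor, either way round below 0.15 rad and linear speed of pack below 0.02 m/s and velocity of joint cover below 0.05 rad/s); the robot touches nothing.
It fails at once if the shorter pack is dropped into the bay (falls faster than 0.6 m/s above it) (horizontal distance between pack and bay_floor below 0.05 m and z of pack in the frame of bay_floor below 0.08 m and linear speed of pack above 0.6 m/s).
It fails at once if the longer pack is moved by more than 20 mm (distance of long_pack from where it was at the start of the episode above 0.02 m).
It fails at once if the spray can is moved by more than 20 mm or tipped (distance of spray_can from where it was at the start of the episode above 0.02 m or angle between spray_can's own z axis and vertical above 0.3 rad).
It fails at once if the paint jar is moved by more than 20 mm or tipped (distance of paint_jar from where it was at the start of the episode above 0.02 m or angle between paint_jar's own z axis and vertical above 0.3 rad).
It also fails if it takes over 67 s, if anything falls off the work surface, if the arm or the gripper's body presses on something with over 40 N, if the wrist force passes 120 N, or if a joint passes its speed limit or range.

ROBOT

A 7-joint arm with a two-finger parallel gripper is mounted at the origin on the work surface. World frame = base frame: x ahead of the robot, y to its left, z up, the work surface at z = 0. Lengths are in m, angles in rad, forces in N, time in s.
With the tool pointing down it reaches from about 0.4 to 0.9 m from the base axis. Payload 5.5 kg.
Tool frame: the origin (TCP) lies between the finger pads; the fingertips stand 22 mm ahead of it and the grasp point (between the pads) lies 3 mm ahead of it; z points along the fingers, y is the line along which they close (so a half turn about z gives the same grasp; the last joint's range is limited). The gripper opens to 92 mm and grips with 3 to 60 N. Pads are 19 mm wide; open, the fingers measure 130 mm over their backs; the gripper's body (75 mm by 190 mm) begins 47 mm behind the grasp point.
Start: joints at [-0.919, 0.501, -0.427, 1.55, 0.221, 1.138, -0.21], TCP at [0.246, 0.602, 0.249] pointing down, gripper open.
Joint ranges: [-2.88, 2.88], [-0.31, 2.03], [-1.54, 1.56], [0.2, 2.42], [-1.41, 4.55], [0.19, 2.02], [-2.57, 2.57]. Speed limits (rad/s): [2.57, 2.57, 3.14, 3.14, 3.14, 3.14, 3.14].

INTERFACE

Orientations are given as a rotation vector (axis times angle).
In Python, from bench import * gives the robot as it stands.
- The arm moves only by the tool apply_moves, never from a script. Its argument "deltas" is text: rows parted by semicolons, each of 4 numbers parted by spaces: the shift along the tool's x, y, z in m, then the turn about the tool's z in rad. In form: tx ty tz spin; .... A call has 1 to 10 rows; each row shifts and turns the commanded pose from where the row before left it, along the tool's axes as they then stand; what a row does not reach is not made up. A row lasts 1/12 s, in which the tool goes at most 41.7 mm and 7.16 degrees, less where a joint would pass 70% of its speed; a pose out of reach is approached as far as the arm can. A call with a gripper value outside its range is refused whole. "fingers" is the finger opening in m, from 0 to 0.0918, set as the call begins (left out, the last holds). The fingers move at their own pace and stop on an object; "grip_force" is the grip in N (left out, the last holds). Time passes only in rows, so rows that do not move let the fingers close. It gives the time, the measured TCP pose, the force, the opening and the grip force at its end, in the units of the state.
- sense(): the state, without advancing time (a new reading comes with each control period).
- get_image(name): name is "side" or "top" or "wrist"; returns the picture (420x560x3 uint8, blue, green, red); there is no depth.
- camera_params(name): a dict with "fx", "fy", "cx", "cy" (pixels), "R" (3x3) and "t" (3): a world point X has camera coordinates R X + t. Camera axes: x right, y down, z forward; pixel columns grow to the right and rows downward; lengths in m; the calibration is good to about 2 mm. The wrist camera is an equidistant fisheye: a pixel r from the principal point sees the ray r / f radians off the axis. A picture is of the moment at which its call begins: read the wrist's pose just before it. camera_params takes no time and is no camera call; for the wrist camera it gives the pose at the moment of the call.
- sign_off(): hands the job in; it is judged then, once.
The state is a dict: "time": time; "joint_pos": joint angles; "dq": joint speeds; "joint_torque": joint torques, N m; "tcp_pos": TCP position; "eef_rot": TCP orientation; "ft_force": force on the tool from outside, world axes, zero at the start; "torque": the same for the moment, N m; "gripper_width": finger opening in m; "grip_force": force on a finger pad.
Only numpy, scipy, OpenCV 4.12 (cv2) and the standard library are available. Lean on these libraries where they do the work, as an engineer would, in place of code of your own. Each camera call takes 0.05 s, during which the arm holds its last target. There are 200 camera calls.

## Working session

There is one attempt and no reset: what is moved stays moved. The work goes in short steps, Python scripts to look and compute and a tool call to move; the robot and the scene stay as the last step left them, time stands still between calls to the robot, and variables do not carry over. Pictures are saved under pics/ and viewed, at most 10 in all, crops included, and the job is handed in when it is done.

Besides the shell and the picture viewer there is one more tool, called after "Emit:" as name(argument=value, ...), one argument or row to a line, values as JSON. apply_moves: Moves the arm, as the interface text tells. Its arguments: {"type":"object","properties":{"deltas":{"type":"string"},"fingers":{"type":"number"},"grip_force":{"type":"number"}},"required":["deltas"]}

```bash
mkdir -p pics; ls; python3 - <<'E'
from bench import *
import cv2,numpy as np
s=sense();print(s)
for n in ("top","side"):
    im=get_image(n);cv2.imwrite(f"pics/{n}0.png",im)
    p=camera_params(n);print(n,p)
print(camera_params("wrist"))
E
```

```text
pics
{'time': 0.0, 'joint_pos': array([-0.91882003,  0.50184625, -0.42680525,  1.55146694,  0.2207563 ,
        1.13826208, -0.21034596]), 'dq': array([-0.00095339, -0.0002433 ,  0.0023178 ,  0.00037027, -0.00104388,
        0.0004724 , -0.00038065]), 'joint_torque': array([-7.19617110e-04, -5.66586328e+01, -5.81643999e+00, -2.79120004e+01,
       -6.86583272e-02,  3.04706697e-02,  1.70758085e-04]), 'tcp_pos': array([0.24615563, 0.60087493, 0.24767348]), 'eef_rot': array([-6.06745555e-01, -3.08194596e+00,  2.94100529e-03]), 'ft_force': array([ 0.17766936, -0.01832175,  0.09787401]), 'torque': array([-0.01567161, -0.03020689,  0.02099189]), 'grip_force': 0.0, 'gripper_width': 0.09173760436490336}
top {'fx': 510.1775782743313, 'fy': 510.1775782743313, 'cx': 274.94673098843543, 'cy': 217.68691541933336, 'R': array([[-0.00743728, -0.99995342,  0.00615125],
       [-0.99151174,  0.00657572, -0.12985076],
       [ 0.12980427, -0.00706477, -0.99151447]]), 't': array([0.04255743, 0.49497895, 1.68438067])}
side {'fx': 482.4873645903811, 'fy': 482.4873645903811, 'cx': 281.8127035472176, 'cy': 207.689599987272, 'R': array([[ 0.31593279, -0.94861944, -0.01753929],
       [-0.56277063, -0.17248078, -0.80841796],
       [ 0.7638558 ,  0.26527634, -0.5883475 ]]), 't': array([-0.09612884,  0.33147121,  1.21868099])}
{'fx': 325.19226210127806, 'fy': 325.19226210127806, 'cx': 279.1455589217594, 'cy': 213.0366456136396, 'R': array([[ 0.37860103,  0.92555886, -0.00143274],
       [ 0.88124903, -0.36000194,  0.30626581],
       [ 0.28295125, -0.11721515, -0.95194496]]), 't': array([-0.64969827, -0.03772039,  0.3919823 ])}
```

View pics/top0.png

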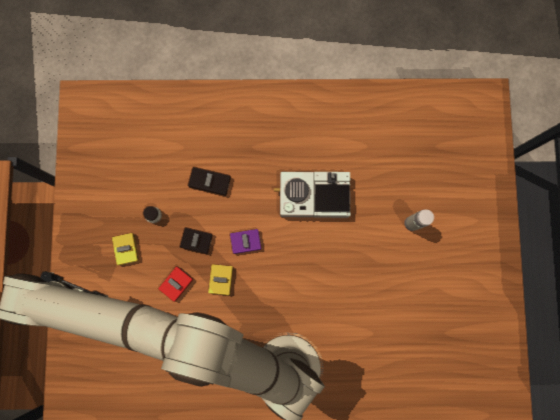

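View pics/side0.png

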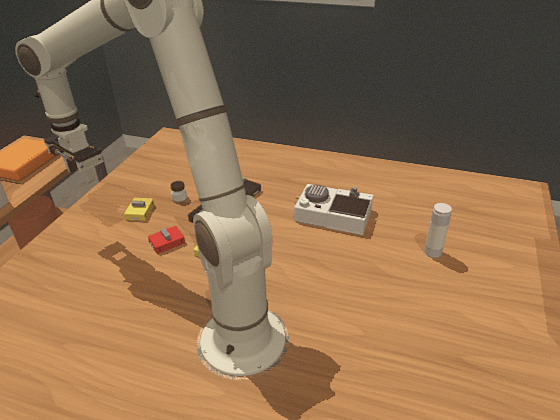

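The top view shows the compressor (cover ~(332,196), thumb (332,178)), the short pack at (196,240), the long pack at (210,181), the jar at (152,215) and the can at (425,218).

```bash
cat > h.py <<'E'
from bench import *
import cv2,numpy as np
from scipy.spatial.transform import Rotation as Ro
def ray(n,px,p=None):
    p=p or camera_params(n);u=np.array(px,float)
    a=np.array([(u[0]-p['cx'])/p['fx'],(u[1]-p['cy'])/p['fy']])
    if n=='wrist':
        r=np.hypot(*a);d=np.r_[a/r*np.sin(r),np.cos(r)] if r>1e-9 else np.array([0,0,1.])
    else: d=np.r_[a,1]
    return -p['R'].T@p['t'],p['R'].T@d
def at(n,px,z,p=None):
    c,d=ray(n,px,p);return c+d*(z-c[2])/d[2]
def proj(n,X,p=None):
    p=p or camera_params(n);c=p['R']@np.array(X)+p['t']
    if n=='wrist':
        r=np.hypot(c[0],c[1]);th=np.arctan2(r,c[2]);q=c[:2]/r*th
    else: q=c[:2]/c[2]
    return q*[p['fx'],p['fy']]+[p['cx'],p['cy']]
def rel(X,yaw=None):
    "shift in tool axes from present TCP to world X; tool yaw of y axis"
    s=sense();R=Ro.from_rotvec(s['eef_rot']).as_matrix()
    return R.T@(np.array(X)-s['tcp_pos']),np.arctan2(R[1,1],R[0,1]),R
E
python3 - <<'E'
from h import *
im=cv2.imread('pics/top0.png')
m=(im.max(2)<45).astype(np.uint8)
for nm,(x0,y0,x1,y1),z in (('short',(176,222,218,258),.028),('long',(184,162,236,202),.028),('cover',(312,180,352,217),.066)):
    k=np.zeros_like(m);k[y0:y1,x0:x1]=m[y0:y1,x0:x1]
    c=max(cv2.findContours(k,0,2)[0],key=cv2.contourArea)
    w=np.array([at('top',q[0],z)[:2] for q in c]).astype(np.float32)
    print(nm,cv2.minAreaRect(w))
# light compressor body at deck
k=((im.min(2)>120)*255).astype(np.uint8);k2=np.zeros_like(k);k2[165:225,275:356]=k[165:225,275:356]
c=cv2.convexHull(np.vstack(cv2.findContours(k2,0,2)[0]));w=np.array([at('top',q[0],.06)[:2] for q in c]).astype(np.float32)
print('comp',cv2.minAreaRect(w),cv2.boxPoints(cv2.minAreaRect(w)))
for n,q,z in (('thumb',(332,175),.087),('jar',(152,213),.06),('can',(426,217),.17)):print(n,at('top',q,z))
cv2.imwrite('pics/crop.png',cv2.resize(im[155:270,120:360],None,fx=3.3,fy=3.3,interpolation=2))
print(rel([0.5,0,.3]))
E
```

```text
short ((0.41953086853027344, 0.30422890186309814), (0.0936490073800087, 0.06622488051652908), 76.35086822509766)
long ((0.6216750741004944, 0.2614785432815552), (0.12979623675346375, 0.0666976198554039), 76.43545532226562)
cover ((0.5604434013366699, -0.15066763758659363), (0.10653328150510788, 0.09138435125350952), 88.97489166259766)
comp ((0.5724466443061829, -0.09381705522537231), (0.23158881068229675, 0.1454591006040573), 89.62191009521484) [[ 0.49895456 -0.209129  ]
 [ 0.6444105  -0.21008888]
 [ 0.64593875  0.0214949 ]
 [ 0.5004828   0.02245477]]
thumb [ 0.62866677 -0.14955184  0.087     ]
jar [0.50995559 0.44592658 0.06      ]
can [ 0.47626103 -0.42796254  0.17      ]
(array([-0.46262691, -0.45998256, -0.05144582]), np.float64(1.1820606923961674), array([[-9.25388970e-01,  3.79018090e-01, -7.35744232e-04],
       [ 3.79018798e-01,  9.25387556e-01, -1.61915794e-03],
       [ 6.71584080e-05, -1.77721179e-03, -9.99998419e-01]]))
```

View pics/crop.png

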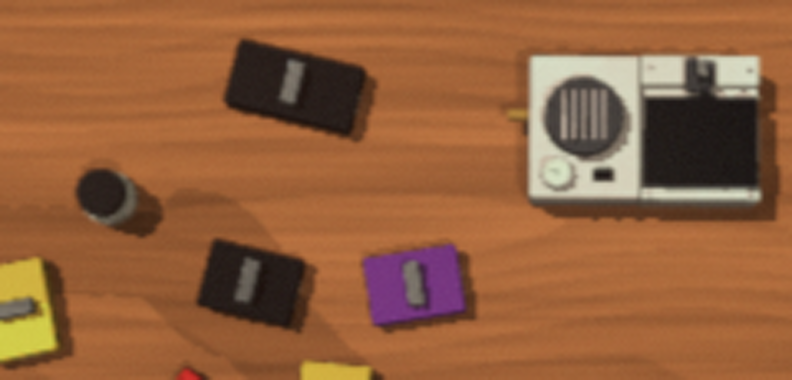

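The crop confirms the short pack (crop (251,284)), with its rib across the long axis, the compressor yaw near 0 and the thumb at crop (703,72). I'll move over the compressor.

Emit:
apply_moves(
  deltas="0 0 0 -0.0975; 0 0 0 -0.0975; 0 0 0 -0.0975; 0 0 0 -0.0975; -.0158 -.0313 0 0; -.0158 -.0313 0 0; -.0158 -.0313 0 0; -.0158 -.0313 0 0; -.0158 -.0313 0 0; -.0158 -.0313 0 0",
  fingers=0.04,
)

```text
time: 0.93
tcp_pos: [0.3418, 0.4119, 0.2483]
eef_rot: [0.002, -3.141, 0.001]
ft_force: [1.3, -0.9, 0.2]
gripper_width: 0.0401
grip_force: 0.0
```

Emit:
apply_moves(
  deltas="-.0158 -.0313 0 0; -.0158 -.0313 0 0; -.0158 -.0313 0 0; -.0158 -.0313 0 0; -.0158 -.0313 0 0; -.0158 -.0313 0 0; -.0158 -.0313 0 0; -.0158 -.0313 0 0; -.0158 -.0313 0 0; -.0158 -.0313 0 0",
)

```text
time: 1.77
tcp_pos: [0.5, 0.0992, 0.2485]
eef_rot: [0.002, -3.141, 0.0]
ft_force: [0.6, 0.4, -0.5]
gripper_width: 0.0401
grip_force: 0.0
```

Emit:
apply_moves(
  deltas="-.0158 -.0313 0 0; -.0158 -.0313 0 0; -.0158 -.0313 0 0; -.0158 -.0313 0 0; -.0158 -.0313 0 0; -.0158 -.0313 0 0; -.0158 -.0313 0 0; -.0158 -.0313 0 0; 0 0 0 0",
)

```text
time: 2.52
tcp_pos: [0.6273, -0.1588, 0.2477]
eef_rot: [0.013, 3.141, -0.008]
ft_force: [-0.8, -0.6, 0.6]
gripper_width: 0.0404
grip_force: 0.0
```

```bash
python3 - <<'E'
from h import *
p=camera_params('wrist');im=get_image('wrist');cv2.imwrite('pics/w1.png',im)
print(sense()['tcp_pos'],rel([.628,-.150,.094])[:2],sense()['joint_pos'])
for X in ([.628,-.15,.087],[.513,-.15,.063],[.603,-.15,.066]):print(proj('wrist',X,p))
E
```

```text
[ 0.62641338 -0.15482572  0.24749406] (array([-0.00175119,  0.00516951,  0.15348108]), np.float64(1.5649294131577995)) [ 0.30904336  0.46419259 -0.15052209  1.57155776  0.07756413  1.11245093
  1.70473899]
[288.17587445 202.29778704]
[287.23593281  81.23151793]
[287.68813025 172.26771225]
```

View pics/w1.png

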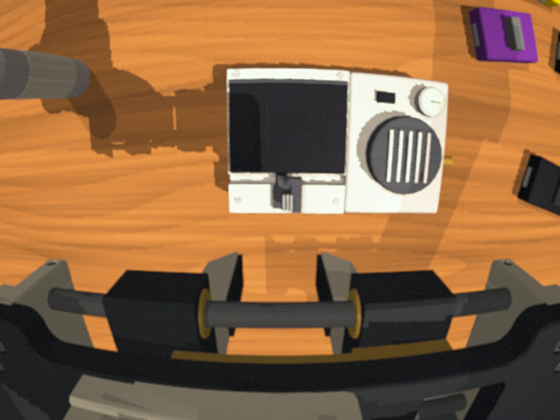

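The thumb at (288,200) and cover edge at row 173 match the prediction (288,202)/(288,172) within 2 mm. Descending astride the thumb and pushing it along +y.

Emit:
apply_moves(
  deltas="-.002 .005 .019 0; 0 0 .02 0; 0 0 .02 0; 0 0 .02 0; 0 0 .02 0; 0 0 .02 0; 0 0 .02 0; 0 0 .015 0; 0 0 0 0",
)

```text
time: 3.32
tcp_pos: [0.6252, -0.1422, 0.0907]
eef_rot: [0.004, -3.134, -0.004]
ft_force: [-0.5, 0.1, -1.5]
gripper_width: 0.0401
grip_force: 0.0
```

Emit:
apply_moves(
  deltas="0 .005 0 0; 0 .005 0 0; 0 .004 0 0; 0 .004 0 0; 0 .004 0 0; 0 .002 0 0; 0 0 0 0; 0 0 0 0",
)

```text
time: 3.98
tcp_pos: [0.6288, -0.1243, 0.0957]
eef_rot: [0.002, 3.14, -0.007]
ft_force: [-1.3, -9.4, -1.6]
gripper_width: 0.04
grip_force: 4.7
```

```bash
python3 - <<'E'
from h import *
print(sense()['tcp_pos'],sense()['ft_force'])
cv2.imwrite('pics/s1.png',cv2.resize(get_image('side')[120:270,270:470],None,fx=2.5,fy=2.5))
E
```

```text
[ 0.6287747  -0.12434362  0.09570536] [-1.31873235 -9.40411851 -1.61306769]
```

View pics/s1.png

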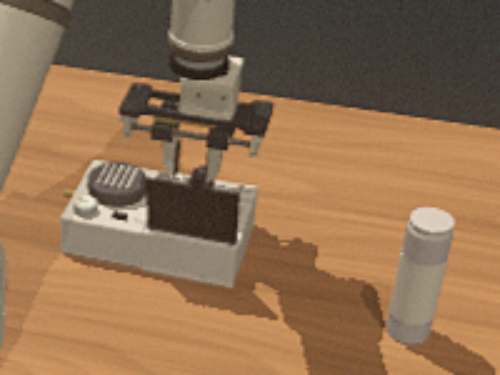

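The cover stands open. Retreating and heading to the short pack.

Emit:
apply_moves(
  deltas="0 -.01 0 0; 0 0 -.02 0; 0 0 -.03 0; 0 0 -.03 0; 0 0 -.03 0; 0 0 -.03 0; 0 0 -.02 0; .0131 .0274 0 0; .0131 .0274 0 0; .0131 .0274 0 0",
  fingers=0.06,
)

```text
time: 4.87
tcp_pos: [0.5894, -0.046, 0.2563]
eef_rot: [-0.002, 3.138, 0.002]
ft_force: [0.6, -0.1, -0.2]
gripper_width: 0.0601
grip_force: 0.0
```

Emit:
apply_moves(
  deltas=".0131 .0274 0 0; .0131 .0274 0 0; .0131 .0274 0 0; .0131 .0274 0 0; .0131 .0274 0 0; .0131 .0274 0 0; .0131 .0274 0 0; .0131 .0274 0 0; .0131 .0274 0 0; .0131 .0274 0 0",
)

```text
time: 5.7
tcp_pos: [0.4567, 0.2285, 0.2559]
eef_rot: [-0.005, 3.14, 0.003]
ft_force: [1.1, 0.1, 0.5]
gripper_width: 0.0599
grip_force: 0.0
```

Emit:
apply_moves(
  deltas=".0131 .0274 0 0; .0131 .0274 0 0; .0131 .0274 0 0; 0 0 0 .08; 0 0 0 .08; 0 0 0 .078; 0 0 0 0; 0 0 0 0",
)

```text
time: 6.37
tcp_pos: [0.418, 0.309, 0.2555]
eef_rot: [0.365, 3.12, 0.002]
ft_force: [-0.2, 0.0, 0.1]
gripper_width: 0.0602
grip_force: 0.0
```

```bash
python3 - <<'E'
from h import *
p=camera_params('wrist');im=get_image('wrist');cv2.imwrite('pics/w2.png',im)
s=sense();r,y,R=rel([.4195,.304,.053]);print(s['tcp_pos'],r,np.degrees(y),s['joint_pos'])
print(proj('wrist',[.4195,.304,.044],p))
m=(im.max(2)<45).astype(np.uint8)
q=proj('wrist',[.4195,.304,.028],p).astype(int)
# rib: greyish pixels near centre
k=np.zeros_like(m);x,yy=q;g=(im.min(2)>55)&(im.max(2)-im.min(2).astype(int)<40)
k[yy-35:yy+35,x-35:x+35]=g[yy-35:yy+35,x-35:x+35]
cs=[c for c in cv2.findContours(k,0,2)[0] if cv2.contourArea(c)>60]
for c in cs:
    w=np.array([at('wrist',t[0],.044,p)[:2] for t in c]).astype(np.float32);print(cv2.minAreaRect(w))
E
```

```text
[0.41807604 0.30866462 0.255309  ] [-0.0023909  -0.00445141  0.20230469] 76.62601792900443 [-0.36214848  0.25044441 -0.37869045  1.87078039  0.10607603  1.03872252
  0.55344383]
[273.98998449 191.57609645]
((0.4218554198741913, 0.3078536093235016), (0.017412995919585228, 0.04671250656247139), 76.24005889892578)
```

View pics/w2.png

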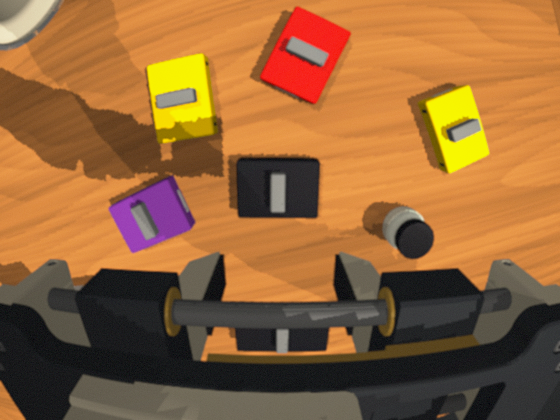

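The short pack's rib is at (278,192), pack (237–320, 157–218), aligned with the fingers; there is no sign of anything nearby in the way. Descending to grasp.

Emit:
apply_moves(
  deltas="-.003 -.001 .025 0; 0 0 .03 0; 0 0 .03 0; 0 0 .03 0; 0 0 .03 0; 0 0 .025 0; 0 0 .02 0; 0 0 .008 0; 0 0 .002 0; 0 0 0 0",
)

```text
time: 7.25
tcp_pos: [0.4211, 0.3065, 0.0549]
eef_rot: [-0.37, -3.119, -0.0]
ft_force: [-0.4, 1.0, -0.9]
gripper_width: 0.0596
grip_force: 0.0
```

Emit:
apply_moves(
  deltas="0 0 0 0; 0 0 0 0; 0 0 0 0; 0 0 0 0; 0 0 0 0; 0 0 0 0; 0 0 0 0; 0 0 0 0",
  fingers=0.0,
  grip_force=35,
)

```text
time: 7.92
tcp_pos: [0.4211, 0.3064, 0.0549]
eef_rot: [0.371, 3.119, 0.001]
ft_force: [-0.6, -0.4, 1.5]
gripper_width: 0.0154
grip_force: 35.0
```

Emit:
apply_moves(
  deltas="0 0 -.008 0; 0 0 -.02 0; 0 0 -.025 0; 0 0 -.03 0; 0 0 -.03 0; 0 0 -.017 0; 0 0 0 -.077; 0 0 0 -.077; 0 0 0 -.077; 0 0 0 0",
)

```text
time: 8.75
tcp_pos: [0.4203, 0.3056, 0.1846]
eef_rot: [-0.005, -3.14, 0.002]
ft_force: [0.4, -0.2, -3.8]
gripper_width: 0.0156
grip_force: 35.0
```

Emit:
apply_moves(
  deltas="-.0045 -.015 0 0; -.0065 -.022 0 0; -.0075 -.025 0 0; -.0075 -.025 0 0; -.0075 -.025 0 0; -.0075 -.025 0 0; -.0075 -.025 0 0; -.0075 -.025 0 0; -.0075 -.025 0 0; -.0075 -.025 0 0",
)

```text
time: 9.58
tcp_pos: [0.4901, 0.0675, 0.1845]
eef_rot: [-0.013, -3.14, 0.0]
ft_force: [0.2, 0.2, -3.8]
gripper_width: 0.0153
grip_force: 35.0
```

Emit:
apply_moves(
  deltas="-.0075 -.025 0 0; -.0075 -.025 0 0; -.0075 -.025 0 0; -.0075 -.025 0 0; -.0075 -.025 0 0; -.0075 -.025 0 0; -.0075 -.025 0 0; -.0065 -.022 0 0; -.0045 -.015 0 0; 0 0 0 0",
)

```text
time: 10.42
tcp_pos: [0.5526, -0.1487, 0.1842]
eef_rot: [-0.022, -3.141, 0.004]
ft_force: [0.5, -0.6, -4.2]
gripper_width: 0.0158
grip_force: 35.0
```

```bash
python3 - <<'E'
from h import *
p=camera_params('wrist');im=get_image('wrist')
r,y,R=rel([.558,-.150,.065]);s=sense();print(s['tcp_pos'],r,np.degrees(y),s['gripper_width'])
o=np.array([.558,-.15])
for a in ([-39,-52,60],[39,-52,60],[39,52,60],[-39,52,60],[70,0,87]):
    q=proj('wrist',[o[0]+a[0]/1e3,o[1]+a[1]/1e3,a[2]/1e3],p);print(a,q);cv2.circle(im,tuple(int(v) for v in q),2,(0,255,0),-1)
cv2.imwrite('pics/w3.png',im)
E
```

```text
[ 0.55226863 -0.1460801   0.18408703] [-0.00594885 -0.0037909   0.11908055] 89.3114941077984 0.015835599592074645
[-39, -52, 60] [213.1070237  175.65502674]
[39, -52, 60] [219.77778879 261.23585051]
[39, 52, 60] [335.47167507 259.97550792]
[-39, 52, 60] [339.34154994 173.93155996]
[70, 0, 87] [277.87811065 307.00647867]
```

View pics/w3.png

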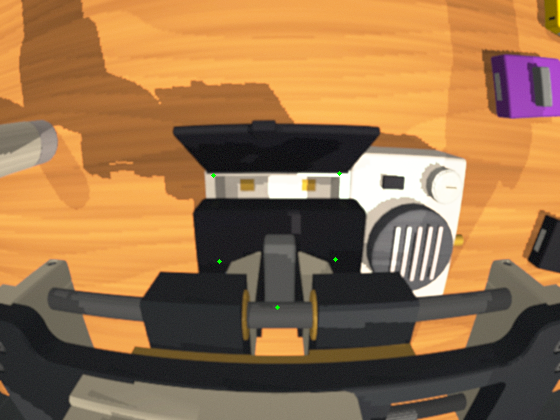

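The open cover, bay back wall at row ~175 (x 214–342, as projected) and held pack (196–365, near edge row ~200) are visible. Checking the pack's offset in the grip.

```bash
python3 - <<'E'
from h import *
p=camera_params('wrist');im=cv2.imread('pics/w3.png');t=sense()['tcp_pos']
g=im.max(2);print(g[190:212,225],g[190:212,325]);print(g[215,185:205],g[215,355:375])
# bay back wall inner rim & sides
print(g[150:200,260]); print(g[185,195:235],g[185,325:365])
for a in ([-35,-20,-27],[-35,20,-27],[-30,-48,-27],[-30,48,-27]):print(a,proj('wrist',t+np.array(a)/1e3,p))
for a in ([-39,-52],[-39,52]):
    for z in (.06,.05): print(proj('wrist',[.558+a[0]/1e3,-.15+a[1]/1e3,z],p))
E
```

```text
[141 143 146 141 139 138 136 113  66  27  23  25  24  25  25  22  25  26
  24  27  27  29] [210 213 214 211 215 209 206 172 110  37  24  21  28  15  22  28  27  24
  22  28  29  30]
[244 244 245 246 246 247 241 193 105  36  26  32  31  30  30  35  37  35
  33  34] [ 34  25  34  29  32  28  34  28  31  25  69 133 185 210 213 211 213 212
 216 213]
[ 24  16  28  23  19  25  19  26  19  29  17  22  19  21  23  21  22  25
  19  19  24  40  90 154 203 202 176 161 162 161 162 163 162 170 189 210
 217 217 218 215 216 217 218 217 217 220 211 174 103  44]
[162 159 161 163 163 167 168 170 168 173 191 208 213 217 213 216 218 216
 215 191 152 123 121 120 123 121 118 117 118 126 149 165 163 165 167 164
 166 166 165 167] [204 203 204 204 202 177 146 131 126 131 131 133 130 143 206 255 255 255
 255 255 255 255 255 255 252 238 248 254 255 255 255 255 255 255 255 255
 255 255 255 255]
[-35, -20, -27] [238.55073562 207.68753137]
[-35, 20, -27] [314.57037916 206.83718434]
[-30, -48, -27] [188.32812566 217.18556052]
[-30, 48, -27] [365.48331576 215.24548578]
[209.8127147  176.25317203]
[212.19736696 173.9536814 ]
[336.01201939 174.63373571]
[334.03187087 172.38444788]
```

Emit:
apply_moves(
  deltas="0 0 0 0; 0 0 0 0; 0 0 0 0",
)

```text
time: 10.72
tcp_pos: [0.5526, -0.142, 0.1845]
eef_rot: [-0.007, -3.141, -0.001]
ft_force: [0.0, 0.3, -4.4]
gripper_width: 0.0159
grip_force: 35.0
```

```bash
python3 - <<'E'
from h import *
p=camera_params('wrist');s=sense();im=get_image('wrist');s2=sense()
print(s['tcp_pos'],s2['tcp_pos'],Ro.from_rotvec(s['eef_rot']).as_matrix()[:,1])
g=im.max(2).astype(float)
def edge(v,o,lo): # strongest step
    d=np.diff(cv2.GaussianBlur(v.reshape(1,-1),(3,1),0).ravel());i=np.argmax(d*lo);return o+i+.5
def pr(n,px,z):print(n,px,at('wrist',px,z,p))
for r in (212,220,230):
    pr('packL',(edge(g[r,180:210],180,-1),r),.157);pr('packR',(edge(g[r,350:380],350,1),r),.157)
for c in (225,240,325,340):pr('packNear',(c,edge(g[190:212,c],190,-1)),.157)
for r in (180,185,190):
    pr('bayL',(edge(g[r,206:225],206,-1),r),.06);pr('bayR',(edge(g[r,328:350],328,1),r),.06)
for c in (230,280,320):pr('bayNear',(c,edge(g[172:182,c],172,-1)),.06)
E
```

```text
[ 0.55258961 -0.1419709   0.18453369] [ 0.55271146 -0.14213496  0.18463161] [4.42744354e-03 9.99989852e-01 8.33241064e-04]
packL (np.float64(192.5), 212) [ 0.52021362 -0.18765041  0.157     ]
packR (np.float64(365.5), 212) [ 0.52062343 -0.09413072  0.157     ]
packL (np.float64(192.5), 220) [ 0.52478551 -0.18805727  0.157     ]
packR (np.float64(365.5), 220) [ 0.52520174 -0.09376059  0.157     ]
packL (np.float64(193.5), 230) [ 0.530611   -0.18802629  0.157     ]
packR (np.float64(373.5), 230) [ 0.53110704 -0.08859729  0.157     ]
packNear (225, np.float64(197.5)) [ 0.51230902 -0.1692433   0.157     ]
packNear (240, np.float64(197.5)) [ 0.51238095 -0.16127391  0.157     ]
packNear (325, np.float64(197.5)) [ 0.51255762 -0.11675607  0.157     ]
packNear (340, np.float64(198.5)) [ 0.51309544 -0.10870214  0.157     ]
bayL (np.float64(207.5), 180) [ 0.52308422 -0.20020836  0.06      ]
bayR (np.float64(330.5), 180) [ 0.52373851 -0.09835329  0.06      ]
bayL (np.float64(207.5), 185) [ 0.52734899 -0.20045912  0.06      ]
bayR (np.float64(330.5), 185) [ 0.52797492 -0.09820447  0.06      ]
bayL (np.float64(207.5), 190) [ 0.53164417 -0.20072135  0.06      ]
bayR (np.float64(330.5), 190) [ 0.53224145 -0.09804778  0.06      ]
bayNear (230, np.float64(175.5)) [ 0.51962437 -0.18103008  0.06      ]
bayNear (280, np.float64(177.5)) [ 0.52170389 -0.13999614  0.06      ]
bayNear (320, np.float64(176.5)) [ 0.52084711 -0.10719088  0.06      ]
```

```bash
python3 - <<'E'
from h import *
p=camera_params('wrist');t=sense()['tcp_pos'];im=get_image('wrist');print(t)
g=im.max(2);print(g[222:250,272],g[222:250,288]);print(g[245,255:305])
for a in ([-22,-8,-11],[-22,8,-11],[-22,-8,-27],[-35,0,-27],[-35,0,-55]):print(a,proj('wrist',t+np.array(a)/1e3,p))
print(g[192:204,250],g[192:204,310])
c=-p['R'].T@p['t'];print(c-t)
E
```

```text
[ 0.55271146 -0.14213496  0.18463161]
[ 30  33  35  32  30  35  33  32  28  30  31  40  52  72  78  82  78  85
  78  82  81  87  96 105 111 111 110 114] [ 34  32  29  32  32  35  33  29  27  30  33  37  52  70  80  78  79  81
  80  80  84  83  96 106 109 111 112 110]
[ 31  30  32  28  30  34  29  32  54  76  96 102 103 104 105 103 105 105
 103 104 105 104 105 102 104 106 105 105 104 107 104 105 104 106 101 102
 104  99  93  78  59  34  27  20  28  28  32  30  30  36]
[-22, -8, -11] [260.67881652 242.0112179 ]
[-22, 8, -11] [293.28688184 241.89321166]
[-22, -8, -27] [262.22603006 230.40413   ]
[-35, 0, -27] [276.98310426 207.14352914]
[-35, 0, -55] [277.22268457 193.80938548]
[217 217 219 219 210 177 107  45  19  26  24  27] [212 213 211 214 206 172 105  44  22  22  20  21]
[-0.08417105  0.00112742  0.13602779]
```

The camera is on the robot's side: it sees the pack's near face; bottom edge (row 198 vs predicted 194) and rib (243 vs 242) put the pack ~1.5 mm further out than nominal. Bay centre ≈ (0.559, −0.1495); shifting by +5, −8 mm and descending to the rim.

Emit:
apply_moves(
  deltas="-.005 -.008 0 0; 0 0 .01 0; 0 0 .012 0; 0 0 .012 0; 0 0 .012 0; 0 0 .008 0; 0 0 .004 0; 0 0 0 0; 0 0 0 0; 0 0 0 0",
)

```text
time: 11.65
tcp_pos: [0.5584, -0.1516, 0.1272]
eef_rot: [0.009, 3.141, -0.0]
ft_force: [-0.4, -0.5, -4.8]
gripper_width: 0.0158
grip_force: 35.0
```

```bash
python3 - <<'E'
from h import *
p=camera_params('wrist');s=sense();im=get_image('wrist');print(s['tcp_pos'],sense()['tcp_pos'],Ro.from_rotvec(s['eef_rot']).as_matrix()[:,1],s['ft_force'])
cv2.imwrite('pics/w4.png',cv2.resize(im[110:310,170:400],None,fx=3,fy=3,interpolation=2))
E
```

```text
[ 0.55843833 -0.15158305  0.12719966] [ 0.55851989 -0.15165761  0.12741425] [ 5.66191902e-03  9.99983956e-01 -1.72553080e-04] [-0.35668158 -0.50371329 -4.76673677]
```

View pics/w4.png

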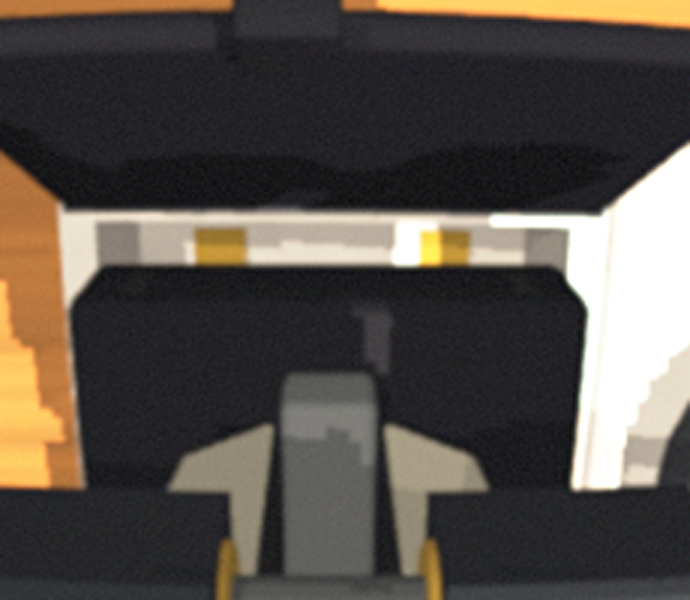

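The pack (crop 103–563 at its bottom edge) is centred in the bay (97–568), with ~5 mm near-side margin. Lowering.

Emit:
apply_moves(
  deltas=".001 0 .004 0; 0 0 .008 0; 0 0 .008 0; 0 0 .008 0; 0 0 .008 0; 0 0 .008 0; 0 0 .007 0; 0 0 .004 0; 0 0 .002 0; 0 0 0 0",
)

```text
time: 12.53
tcp_pos: [0.5566, -0.1514, 0.0691]
eef_rot: [-0.009, -3.141, -0.0]
ft_force: [0.0, 0.0, -4.4]
gripper_width: 0.0154
grip_force: 35.0
```

Emit:
apply_moves(
  deltas="0 0 .002 0; 0 0 0 0; 0 0 0 0",
)

```text
time: 12.78
tcp_pos: [0.5571, -0.1516, 0.068]
eef_rot: [0.009, 3.141, -0.0]
ft_force: [-0.1, 0.2, -4.8]
gripper_width: 0.0155
grip_force: 35.0
```

Emit:
apply_moves(
  deltas="0 0 .001 0; 0 0 .001 0; 0 0 0 0; 0 0 0 0",
)

```text
time: 13.12
tcp_pos: [0.5568, -0.1516, 0.0657]
eef_rot: [-0.009, -3.142, 0.0]
ft_force: [-0.9, -0.2, -4.0]
gripper_width: 0.0159
grip_force: 35.0
```

Emit:
apply_moves(
  deltas="0 0 .001 0; 0 0 0 0; 0 0 0 0",
)

```text
time: 13.37
tcp_pos: [0.557, -0.1516, 0.0649]
eef_rot: [0.009, 3.141, -0.0]
ft_force: [-0.2, 0.6, -0.9]
gripper_width: 0.0154
grip_force: 35.0
```

Touching the floor (weight unloaded). Release and lift.

Emit:
apply_moves(
  deltas="0 0 .0005 0; 0 0 0 0; 0 0 0 0; 0 0 0 0; 0 0 0 0; 0 0 0 0",
  fingers=0.036,
)

```text
time: 13.87
tcp_pos: [0.557, -0.1516, 0.0643]
eef_rot: [0.009, 3.141, -0.0]
ft_force: [-0.4, 0.1, -0.8]
gripper_width: 0.0361
grip_force: 0.0
```

Emit:
apply_moves(
  deltas="0 0 -.005 0; 0 0 -.015 0; 0 0 -.025 0; 0 0 -.03 0; 0 0 -.03 0; 0 0 -.03 0; 0 0 -.03 0; 0 0 0 0; 0 0 0 0; 0 0 0 0",
)

```text
time: 14.7
tcp_pos: [0.5564, -0.1515, 0.2291]
eef_rot: [-0.009, -3.141, 0.0]
ft_force: [0.1, -0.2, -0.5]
gripper_width: 0.0361
grip_force: 0.0
```

```bash
python3 - <<'E'
from h import *
im=get_image('wrist');s=sense();print(s['tcp_pos'],s['ft_force'],s['joint_pos'])
cv2.imwrite('pics/w5.png',cv2.resize(im[80:320,150:430],None,fx=2.5,fy=2.5))
E
```

```text
[ 0.55596088 -0.15141108  0.22817662] [-0.33404698 -0.47096067  0.41542222] [ 0.38291367  0.36722566 -0.20496148  1.76646719  0.08584893  1.01854586
  1.71098547]
```

View pics/w5.png

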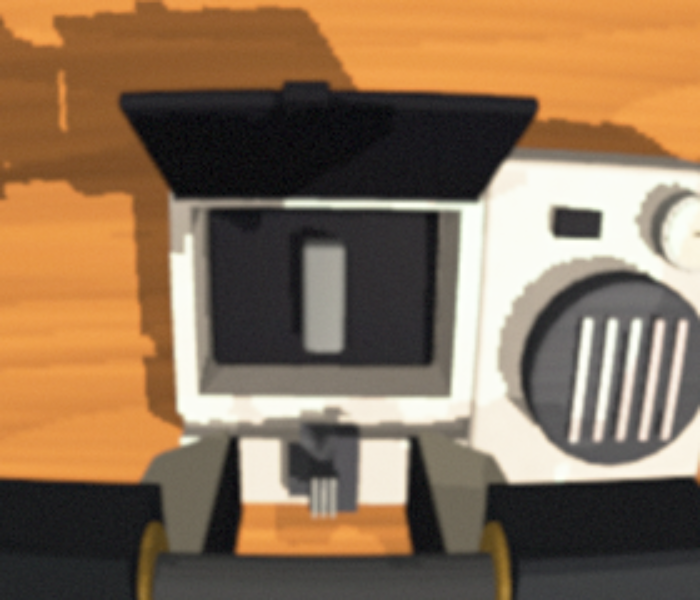

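The pack lies squarely in the bay with even margins. Going behind the cover with closed fingers.

Emit:
apply_moves(
  deltas=".025 0 0 0; .035 0 0 0; .035 0 0 0; .031 0 0 0; 0 0 0 0; 0 0 .025 0; 0 0 .03 0; 0 0 .025 0; 0 0 .016 0; 0 0 0 0",
  fingers=0.0,
  grip_force=10,
)

```text
time: 15.58
tcp_pos: [0.4275, -0.1496, 0.129]
eef_rot: [-0.009, -3.133, -0.005]
ft_force: [0.2, 0.2, 0.7]
gripper_width: 0.0004
grip_force: 0.0
```

```bash
python3 - <<'E'
from h import *
s=sense();print(s['tcp_pos'],s['ft_force'],s['joint_pos'],s['gripper_width'])
E
```

```text
[ 0.42753568 -0.1496336   0.12899568] [0.20191773 0.227193   0.68933252] [ 0.44653503  0.30898288 -0.19297541  2.12961694  0.08726948  0.71913259
  1.76147568] 0.00036140112383913655
```

Emit:
apply_moves(
  deltas="-.015 0 0 0; -.015 0 0 0; -.015 0 0 0; -.015 0 0 0; -.015 0 0 0; -.015 0 0 0; -.015 0 0 0; -.015 0 0 0; -.015 0 0 0; 0 0 0 0",
)

```text
time: 16.42
tcp_pos: [0.568, -0.1512, 0.1334]
eef_rot: [0.008, 3.141, 0.001]
ft_force: [-0.0, 0.5, 1.7]
gripper_width: 0.0007
grip_force: 0.8
```

Emit:
apply_moves(
  deltas="-.008 0 .006 0; -.008 0 .007 0; -.006 0 .008 0; -.003 0 .006 0; 0 0 .003 0; 0 0 0 0; 0 0 0 0",
)

```text
time: 17.0
tcp_pos: [0.5912, -0.1519, 0.1032]
eef_rot: [0.009, 3.141, -0.0]
ft_force: [-0.3, -0.5, 1.0]
gripper_width: 0.0004
grip_force: 1.0
```

Emit:
apply_moves(
  deltas=".002 0 .004 0; .002 0 .004 0; 0 0 .003 0; 0 0 0 0; 0 0 0 0",
)

```text
time: 17.42
tcp_pos: [0.5881, -0.1517, 0.0932]
eef_rot: [0.009, 3.139, -0.0]
ft_force: [1.6, 0.7, 4.1]
gripper_width: 0.0005
grip_force: 1.8
```

Emit:
apply_moves(
  deltas="0 0 .002 0; 0 0 .001 0; 0 0 .001 0; 0 0 0 0; 0 0 0 0",
)

```text
time: 17.83
tcp_pos: [0.5866, -0.1516, 0.0883]
eef_rot: [-0.009, -3.141, -0.0]
ft_force: [-0.4, 0.1, 6.1]
gripper_width: 0.0007
grip_force: 2.9
```

Emit:
apply_moves(
  deltas="0 0 .001 0; 0 0 .001 0; 0 0 0 0; 0 0 0 0",
)

```text
time: 18.17
tcp_pos: [0.5867, -0.1517, 0.088]
eef_rot: [-0.009, -3.141, 0.0]
ft_force: [-4.4, 2.2, 18.2]
gripper_width: 0.0004
grip_force: 9.1
```

Emit:
apply_moves(
  deltas="0 0 .001 0; 0 0 .001 0; 0 0 0 0; 0 0 0 0",
)

```text
time: 18.5
tcp_pos: [0.5868, -0.1517, 0.0877]
eef_rot: [-0.009, -3.141, 0.001]
ft_force: [-9.7, 2.4, 30.7]
gripper_width: 0.0006
grip_force: 15.4
```

Bottomed out at the shut height with 31 N. Lifting clear and checking.

Emit:
apply_moves(
  deltas="0 0 -.005 0; 0 0 -.01 0; 0 0 -.02 0; 0 0 -.03 0; 0 0 -.03 0; 0 0 -.03 0; 0 0 -.03 0; 0 0 0 0; 0 0 0 0; 0 0 0 0",
)

```text
time: 19.33
tcp_pos: [0.5857, -0.1517, 0.2382]
eef_rot: [-0.009, -3.139, -0.001]
ft_force: [0.2, 0.5, -0.1]
gripper_width: 0.0007
grip_force: 0.0
```

```bash
python3 - <<'E'
from h import *
w=get_image('wrist');s=get_image('side');print(sense()['tcp_pos'],sense()['ft_force'])
a=cv2.resize(w[120:360,150:430],(400,343));b=cv2.resize(s[160:250,280:385],(400,343),interpolation=2)
cv2.imwrite('pics/f.png',np.hstack([a,b]))
E
```

```text
[ 0.5853541  -0.15154419  0.23723618] [ 0.01502348 -0.37138271  0.17743084]
```

View pics/f.png

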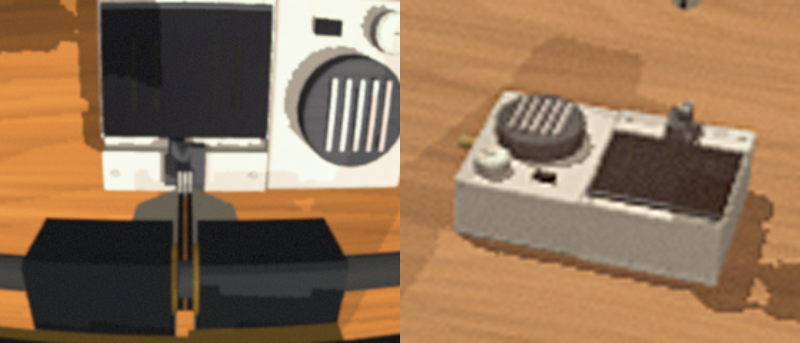

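The cover is shut (left view 100–268 × 5–137), the latch is home and centred over its edge at (184,160), and the arm is clear.

```bash
python3 -c "
from bench import *
print(sign_off())"
```

```text
the job is handed in; nothing more can be done
None
```

I slid the latch aside, lowered the shorter pack flat into the bay and pressed the cover shut with the latch back home. I signed off at about 19 s; no verdict came back.

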